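# Close the flow cell's union nut by hand, then nip it up with the spanner

### The arm

A 6-joint arm with a two-finger parallel gripper is mounted at the origin on the work surface. World frame = base frame: x ahead of the robot, y to its left, z up, the work surface at z = 0. Lengths are in mm, angles in rad, forces in N, time in s.
With the tool pointing down it reaches from about 300 to 850 mm from the base axis. Payload 4.2 kg.
Tool frame: the origin (TCP) lies midway between the tips of the shut fingers; the grasp point (between the pads) lies 19 mm behind it (ctrl.grip_depth is the distance from the TCP to the grasp point, in mm); z points along the fingers, y is the line along which they close (so a half turn about z gives the same grasp; the last joint's range is limited). The gripper opens to 91 mm and grips with 3 to 60 N. Pads are 32 mm wide; open, the fingers measure 118 mm over their backs; the gripper's body (76 mm by 178 mm) begins 60 mm behind the grasp point.
Start: joints at [-1.228, 0.32, 1.565, -0, 1.257, -0.02], TCP at [204.068, -537.587, 213.976] pointing down, gripper open.
Joint ranges: [-3.11, 3.11], [-0.84, 2.01], [0.21, 2.61], [-1.34, 4.49], [0.05, 2.63], [-2.56, 2.56]. Speed limits (rad/s): [2.57, 2.57, 3.14, 3.14, 3.14, 3.14].

### API

Orientations are given as a unit quaternion [x, y, z, w].
In Python, from station import sensors, viewer, sign_off, models, ctrl gives the robot as it stands. The module is installed in compiled form; this text tells all that it offers.
- The arm moves only by the tool drive_tool, never from a script. Its argument "commands" is a list of rows, each an object of numbers: "x", "y", "z": the shift along the tool's x, y, z in mm; "spin": the turn about the tool's z in degrees. A call has 1 to 20 rows; each row shifts and turns the commanded pose from where the row before left it, along the tool's axes as they then stand; what a row does not reach is not made up. A row lasts 1/8 s, in which the tool goes at most 62.5 mm and 10.7 degrees, less where a joint would pass 70% of its speed; a pose out of reach is approached as far as the arm can. A call with a gripper value outside its range is refused whole. "grip" is the gripper command: -1 is shut, 1 is fully open, values between are in proportion, set as the call begins (left out, the last holds). The fingers move at their own pace and stop on an object; "force" is the grip in N (left out, the last holds). Time passes only in rows, so rows that do not move let the fingers close. It gives the time, the measured TCP pose, the force, the opening and the grip force at its end, in the units of the state.
- sensors.read_state(): the state, without advancing time (a new reading comes with each control period).
- viewer.get_image(name): name is "scene" or "side" or "wrist"; returns (picture, depth): 420x560x3 uint8, blue, green, red; 420x560 float32, mm along the optical axis (not along the pixel's ray), 0 where there is no reading.
- viewer.camera_params(name): a dict with "vertical_fov" (degrees; the focal length in pixels is half the picture's height over the tangent of half this angle, whatever the lens; pixels are square), "cx", "cy" (the principal point, pixels), "k1" (the pictures are not rectified: a ray, as slopes to the right and down, at radius r is drawn at 1 + k1 r^2 times it, then the intrinsics apply), "R" (3x3) and "t" (3): a world point X has camera coordinates R X + t; the wrist camera has in their place "T_tool_cam" (4x4, takes a point from camera to tool coordinates, whose origin is the TCP and whose axes are the flange's). Camera axes: x right, y down, z forward; pixel columns grow to the right and rows downward; lengths in mm; the calibration is good to about 2 mm. A picture is of the moment at which its call begins: read the wrist's pose just before it. camera_params takes no time and is no camera call.
- sign_off(): hands the job in; it is judged then, once.
Trained networks look in the newest picture that a camera, given by its name, has taken for a name from the list of things; names that differ only in an ending like _2 or _b are one class to them, and where a whole thing is asked for, a point or a joint stands for the part that bears it (a point fixed in the world has none). Each returns a list of dicts, best first, with "conf" (0 to 1); they miss things now and then, are a little off and sometimes report something else, mostly with a low value. They report only what shows in the picture. A call takes as long as a camera call. They do not tell look-alikes from the thing itself.
- models.masks_of(thing, camera): "pixels" (420x560 bool, what is visible of it) and "rect" ([left, top, right, bottom] in pixels, round what is visible of it).
- models.tip_of(thing, camera): "xy" ([column, row] in pixels: a listed point, or the origin of a listed thing).
The state is a dict: "time": time; "joint_pos": joint angles; "joint_velocities": joint speeds; "effort": joint torques, N m; "ee_pos": TCP position; "ee_rot": TCP orientation; "ft_force": force on the tool from outside, world axes, zero at the start; "moment": the same for the moment, N m; "finger_gap": finger opening in mm; "grasp_force": force on a finger pad.
Only numpy, scipy, OpenCV 4.12 (cv2) and the standard library are available. Lean on these libraries where they do the work, as an engineer would, in place of code of your own. Each camera call takes 0.05 s, during which the arm holds its last target. There are 200 camera calls.

### The job

Screw the blue union nut on top of the flow cell down (clockwise seen from above) with the gripper's fingers until it runs up against its seal and turns stiff, then take the red-handled spanner and tighten the nut with it until the yellow mark on the nut lines up with the red mark on the cell's stub. Do not run the nut down with the spanner or do the tightening with the fingers; lay the spanner flat back across the two pads of its rest afterwards, and leave the bottles and the loose white nut where they are.

Things in the scene. Friction and masses are not known exactly. Their poses are not given: they have to be found in the camera images.
- cell: the flow cell, fixed: beige and grey bolted block 100 x 90 mm, 66 mm high; on it a neck with a collar (radius 27 mm, top at 94 mm), then the hex nut, and through the nut a cream stub of radius 11 mm that ends 144 mm above the bench. Origin: centre of its underside, on the nut's axis; z up. The red marks on stub and block point along its +x
- nut: blue hex union nut, 40 mm across flats, 46 over corners; flats 100 to 126 mm above the bench, then a 6 mm tapered top. Origin: on its axis at its underside, 100 mm above the bench; z up. It turns about z and does not shift along it. Its x points to the corner with the yellow mark; flats face its y axis and every 60 deg from there. 6 mm gap below it to the collar
- run (a joint): how far the nut has been run down on its thread (rad), growing clockwise seen from above; light (0.06 N m); at 2.4 it meets the seal and stops. Starts at 0.6 to 1.5. The nut turns as run + nip together: the marks are lined up when run + nip = 3.0
- nip (a joint): how far the nut has been tightened beyond the point where it meets the seal (rad), growing clockwise; stiff (0.5 N m) and stays where it is left; starts at 0, ends hard at 1.2. With run at 2.4 the marks line up at 0.6 (34 deg)
- spanner: flat open-ended spanner, loose, about 240 g, 14 mm thick. Origin: centre of the jaw, on the underside; the mouth opens to its +x, the red handle (20 mm wide) runs along -x from -37 to -191 mm. Two prongs, inner faces parallel, 42.6 mm apart, x = -26 (back wall) to +18 mm; 65 mm over the outsides
- spanner_grip (a point): place to hold the spanner, mid thickness on the handle, 100 mm behind the jaw's origin, near its centre of mass. Same axes as the spanner. The jaw fits the nut when the spanner's origin is on the nut's axis and its x is parallel to two of the nut's flats: six headings, about 7 deg of play to either side. The nut is free of the jaw when lifted above it
- rest: the spanner's rest, fixed: green plate 210 x 100 x 4 mm with two black pads across it (each 16 x 90 mm, tops 22 mm above the bench, centred at x = -72 and x = +66 mm of the rest). Origin: centre of its underside; the spanner starts lying along its x, handle grip point above the origin, jaw to +x
- bottle_a: clear glass bottle with a red cap, 72 mm across, 150 mm high; bystander
- bottle_b: amber glass bottle with a red cap, 56 mm across, 120 mm high; bystander
- spare_nut: loose white hex nut, 32 mm across flats, 20 mm high, lying on the bench; bystander
Mind the look-alikes: they are no part of the job. There is more than one size of the cell; the job needs the larger. What is shaped like the spanner but purple is not meant.

How it is judged:
By the outcome, as a careful person would: the job done as asked, in the order asked, and still so for the second after the job is handed in, with the robot touching nothing.
It also fails if it takes over 58 s, if anything falls off the work surface, if the arm or the gripper's body presses on something with over 40 N, if the wrist force passes 120 N, or if a joint passes its speed limit or range.

## Working session

There is one attempt and no reset: what is moved stays moved. The work goes in short steps, Python scripts to look and compute and a tool call to move; the robot and the scene stay as the last step left them, time stands still between calls to the robot, and variables do not carry over. Pictures are saved under pics/ and viewed, at most 10 in all, crops included, and the job is handed in when it is done.

Besides the shell and the picture viewer there is one more tool, called after "Call:" by a JSON object that holds its "fn" and its "kwargs", one argument or row to a line. drive_tool: Moves the arm, as the interface text tells. Its arguments: {"type":"object","properties":{"commands":{"type":"array"},"grip":{"type":"number"},"force":{"type":"number"}},"required":["commands"]}

```bash
mkdir -p pics; cat > h.py <<'E'
import numpy as np, cv2
from scipy.spatial.transform import Rotation as Ro
from station import sensors, viewer, models, ctrl
def cam(name, st=None):
    p=viewer.camera_params(name); f=210/np.tan(np.radians(p["vertical_fov"])/2)
    if "R" in p: R=np.array(p["R"]);t=np.array(p["t"])
    else:
        T=np.array(p["T_tool_cam"]); W=np.eye(4); W[:3,:3]=Ro.from_quat(st["ee_rot"]).as_matrix(); W[:3,3]=st["ee_pos"]
        M=np.linalg.inv(W@T); R=M[:3,:3];t=M[:3,3]
    return dict(f=f,cx=p["cx"],cy=p["cy"],k=p["k1"],R=R,t=t)
def ray(c,uv):
    d=np.atleast_2d((np.array(uv,float)-[c["cx"],c["cy"]])/c["f"]); s=d.copy()
    for _ in range(20): s=d/(1+c["k"]*(s**2).sum(1,keepdims=True))
    return np.c_[s,np.ones(len(s))]
def at_depth(c,uv,z): return (ray(c,uv)*np.atleast_1d(z)[:,None]-c["t"])@c["R"]
def at_height(c,uv,h):
    d=ray(c,uv)@c["R"]; o=-c["R"].T@c["t"]; return o+d*((h-o[2])/d[:,2])[:,None]
def proj(c,X):
    q=np.atleast_2d(X)@c["R"].T+c["t"]; s=q[:,:2]/q[:,2:]; s=s*(1+c["k"]*(s**2).sum(1,keepdims=True))
    return s*c["f"]+[c["cx"],c["cy"]]
E
python3 - <<'E'
from h import *
print(sensors.read_state(), ctrl.grip_depth)
ims=[]
for n in ("scene","side"):
    im,d=viewer.get_image(n); np.savez(f"{n}.npz",im=im,d=d); c=cam(n); print(n,c)
    for th in ("cell","nut","spanner","rest","spanner_grip"):
        for m in models.tip_of(th,n):
            u,v=np.round(m["xy"]).astype(int); z=d[min(v,419),min(u,559)]
            print(n,th,round(m["conf"],2),np.round(m["xy"]),np.round(at_depth(c,m["xy"],z),0))
    cv2.imwrite(f"pics/{n}0.png",im)
E
```

```text
{'time': 0.0, 'joint_pos': array([-1.22797157e+00,  3.20288529e-01,  1.56562283e+00, -5.67762025e-06,
        1.25737985e+00, -1.99858985e-02]), 'joint_velocities': array([-0.00023113,  0.00041306, -0.00071701, -0.0017895 , -0.00188893,
       -0.0008881 ]), 'effort': array([-1.00174471e-03, -4.12462485e+01, -2.31980288e+01,  7.29232351e-02,
        4.57993371e-02, -1.53964934e-04]), 'ee_pos': array([ 203.9161704 , -537.11889146,  213.14402388]), 'ee_rot': array([ 9.83590613e-01,  1.80412815e-01, -1.39159699e-04, -8.37801264e-04]), 'ft_force': array([ 0.08545268, -0.16539955, -0.04867796]), 'moment': array([ 0.01461431,  0.00132213, -0.0503507 ]), 'grasp_force': 0.0, 'finger_gap': 91.30624504195522} 18.8
scene {'f': np.float64(456.6333500426768), 'cx': 280.02213578025663, 'cy': 206.47024577094527, 'k': -0.04051259845854452, 'R': array([[ 0.65632239,  0.75432462, -0.01533934],
       [ 0.63331459, -0.5618563 , -0.53219369],
       [-0.4100653 ,  0.33957601, -0.84648366]]), 't': array([-327.54687147, -284.75187315, 1599.93454976])}
scene cell 0.89 [241. 202.] [[408. -74.  52.]]
scene c
[... 604 characters left out ...]
0.00409629],
       [-0.35339466,  0.68217365, -0.64011822],
       [ 0.28970554, -0.57082292, -0.76826551]]), 't': array([ 446.24361303,  245.56796877, 1158.56533577])}
side cell 0.91 [325. 232.] [[370. -31.  41.]]
side cell 0.72 [287. 196.] [[ 530. -109.   35.]]
side nut 0.62 [289. 175.] [[ 536. -134.  102.]]
side nut 0.41 [333. 214.] [[365. -59.  99.]]
side spanner 0.82 [211. 257.] [[630. 165.   1.]]
side spanner 0.59 [292. 350.] [[308. 303.  -2.]]
side rest 0.93 [246. 268.] [[510. 171.  35.]]
side rest 0.3 [143. 334.] [[622. 459.  70.]]
side rest 0.15 [243. 268.] [[518. 174.  33.]]
side spanner_grip 0.75 [243. 269.] [[518. 177.  35.]]
side spanner_grip 0.75 [332. 337.] [[233. 235.  14.]]
```

View pics/scene0.png

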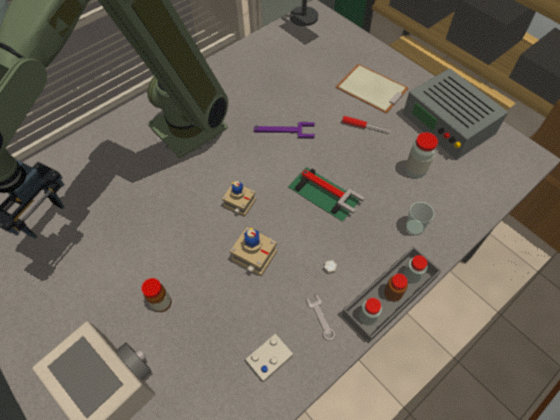

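View pics/side0.png

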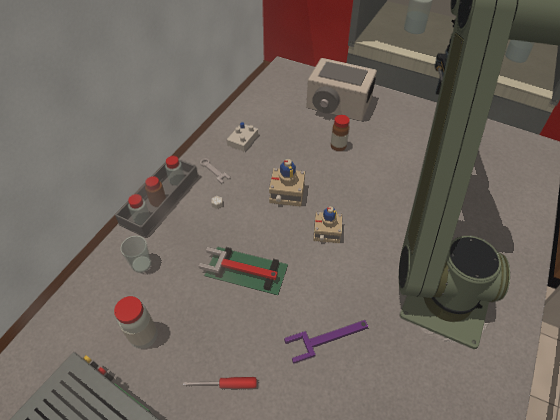

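The scene shows two beige cells: the large one at (253,250) and a small look-alike at (239,197). The red-handled spanner lies on the green rest at (325,190), and the purple look-alike is at (285,129). There is also a small grey spanner at (320,315), which is not part of the job. In the side view the large cell is at (288,185) and the spanner at (245,268). The targets are the large cell and the red-handled spanner, which I'll confirm in a crop.

```bash
python3 - <<'E'
from h import *
a=np.load("scene.npz")["im"]; b=np.load("side.npz")["im"]
A=cv2.resize(a[160:280,200:380],None,fx=3.3,fy=3.3,interpolation=3); 
B=cv2.resize(b[140:300,190:360],None,fx=1.2,fy=1.2)
cv2.imwrite("pics/crop1.png",A)
for n in("scene","side"):
    z=np.load(n+".npz"); c=cam(n); im,d=z["im"],z["d"]
    v,u=np.mgrid[0:420,0:560]; P=at_depth(c,np.c_[u.ravel(),v.ravel()],d.ravel()); I=im.reshape(-1,3).astype(int)
    hsv=cv2.cvtColor(im,cv2.COLOR_BGR2HSV).reshape(-1,3).astype(int)
    for x0 in ([550,-140],[390,-60]):
        k=(np.hypot(*(P[:,:2]-x0).T)<90)&(P[:,2]>12)
        blue=k&(hsv[:,0]>100)&(hsv[:,0]<130)&(hsv[:,1]>120)
        q=P[k]; print(n,x0,"all",k.sum(),np.percentile(q,[1,50,99],axis=0).round().tolist(),"blue",blue.sum(),np.percentile(P[blue],[2,50,98],axis=0).round().tolist())
        top=k&(P[:,2]>P[k][:,2].max()-8); print(" top",P[top].mean(0).round(1),top.sum())
    red=(np.hypot(*(P[:,:2]-[540,155]).T)<120)&((hsv[:,0]<8)|(hsv[:,0]>172))&(hsv[:,1]>140)&(P[:,2]>10)
    m,e=P[red].mean(0),np.linalg.svd(P[red][:,:2]-P[red][:,:2].mean(0),full_matrices=False)[2][0]
    s=(P[red][:,:2]-m[:2])@e; print(" handle",red.sum(),m.round(1),e.round(3),np.percentile(s,[1,99]).round())
    g=(np.hypot(*(P[:,:2]-[540,155]).T)<180)&(hsv[:,0]>55)&(hsv[:,0]<90)&(hsv[:,1]>100); print(" rest",cv2.minAreaRect(P[g][:,:2].astype(np.float32)))
E
```

```text
scene [550, -140] all 1395 [[499.0, -198.0, 14.0], [567.0, -155.0, 65.0], [609.0, -90.0, 144.0]] blue 119 [[539.0, -164.0, 106.0], [561.0, -154.0, 127.0], [571.0, -127.0, 134.0]]
 top [ 552.  -142.9  142.8] 47
scene [390, -60] all 703 [[346.0, -104.0, 13.0], [392.0, -72.0, 49.0], [425.0, -20.0, 110.0]] blue 55 [[374.0, -77.0, 82.0], [389.0, -69.0, 98.0], [395.0, -53.0, 102.0]]
 top [380.3 -62.3 110.1] 20
 handle 315 [509.6 164.9  32.9] [0.983 0.184] [-74.  72.]
 rest ((523.781494140625, 158.3948974609375), (206.4857635498047, 99.07473754882812), 11.324376106262207)
side [550, -140] all 1227 [[490.0, -193.0, 14.0], [538.0, -125.0, 66.0], [599.0, -86.0, 144.0]] blue 39 [[529.0, -151.0, 124.0], [547.0, -131.0, 130.0], [562.0, -125.0, 134.0]]
 top [ 547.5 -143.5  144. ] 36
side [390, -60] all 799 [[331.0, -100.0, 14.0], [370.0, -48.0, 51.0], [416.0, -18.0, 112.0]] blue 38 [[362.0, -68.0, 91.0], [377.0, -54.0, 99.0], [389.0, -47.0, 104.0]]
 top [375.3 -62.3 110.1] 31
 handle 420 [504.8 167.4  34.6] [-0.982 -0.186] [-74.  74.]
 rest ((474.4400939941406, 128.65914916992188), (0.0, 0.0), 0.0)
```

View pics/crop1.png

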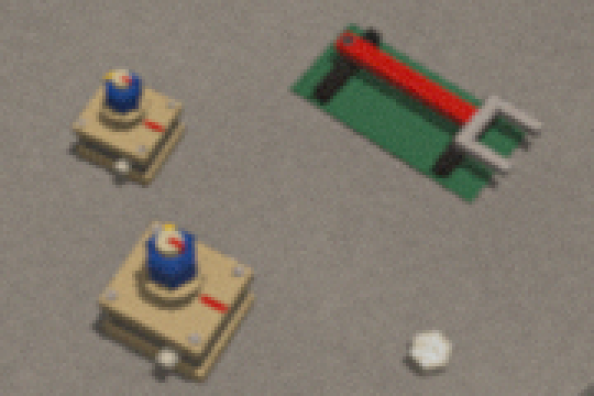

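The crop confirms it. The large cell is at crop (175,290): blue nut with a yellow mark, red marks on stub and block, and the stub top measured at 144 mm. The small cell's top is only 110 mm. The red spanner lies on the green rest with its jaw pointing along +x. I'll move above the large cell and look from there.

Call:
{"fn": "drive_tool", "kwargs": {
  "commands": [
    {"x": 38.5, "y": -20.5, "z": -6},
    {"x": 38.5, "y": -20.5, "z": -6},
    {"x": 38.5, "y": -20.5, "z": -6},
    {"x": 38.5, "y": -20.5, "z": -6},
    {"x": 38.5, "y": -20.5, "z": -6},
    {"x": 38.5, "y": -20.5, "z": -6},
    {"x": 38.5, "y": -20.5, "z": -6},
    {"x": 38.5, "y": -20.5, "z": -6},
    {"x": 38.5, "y": -20.5, "z": -6},
    {"x": 38.5, "y": -20.5, "z": -6},
    {"x": 38.5, "y": -20.5, "z": -6},
    {"x": 38.5, "y": -20.5, "z": -6},
    {}
  ],
  "grip": 1
}}

```text
$.commands[0]: bad value
```

```bash
cat > nut.py <<'E'
from h import *
import sys
st=sensors.read_state(); im,d=viewer.get_image("wrist"); c=cam("wrist",st)
R=Ro.from_quat(st["ee_rot"]).as_matrix()
print("t",st["time"],st["ee_pos"].round(1),"xdir",np.degrees(np.arctan2(R[1,0],R[0,0])).round(1),"j",st["joint_pos"].round(2),"ft",st["ft_force"].round(1),"cam",(-c["R"].T@c["t"]).round())
v,u=np.mgrid[0:420,0:560]; uv=np.c_[u.ravel(),v.ravel()]; P=at_depth(c,uv,d.ravel()); hsv=cv2.cvtColor(im,cv2.COLOR_BGR2HSV).reshape(-1,3).astype(int)
H,S,V=hsv.T; near=np.hypot(*(P[:,:2]-[550,-143]).T)<75
ax=None
top=near&(P[:,2]>138)&(P[:,2]<150)&(np.hypot(*(P[:,:2]-[550,-143]).T)<25)
if top.sum()>20:
    ax=np.array(cv2.minEnclosingCircle(P[top][:,:2].astype(np.float32))[0]); print("stub",P[top].mean(0).round(1),cv2.minEnclosingCircle(P[top][:,:2].astype(np.float32)))
blk=near&(P[:,2]>58)&(P[:,2]<72); print("block",blk.sum(),cv2.minAreaRect(P[blk][:,:2].astype(np.float32)))
if ax is None: ax=np.array([550,-143.])
for nm,k in (("yel",near&(abs(H-27)<7)&(S>150)&(P[:,2]>95)&(np.hypot(*(P[:,:2]-ax).T)<30)),("redstub",near&((H<8)|(H>172))&(S>140)&(P[:,2]>130)),("redblk",near&((H<8)|(H>172))&(S>140)&(P[:,2]<80)),("blue",near&(abs(H-115)<15)&(S>120))):
    if k.sum()>3:
        m=P[k].mean(0); print(nm,k.sum(),m.round(1),"ang",np.degrees(np.arctan2(*(m[:2]-ax)[::-1])).round(1),"uv",uv[k].mean(0).round())
cv2.imwrite(f"pics/{sys.argv[1]}.png",im)
E
python3 nut.py w1
```

```text
t 0.6 [ 204.1 -537.6  214. ] xdir 20.8 j [-1.23  0.32  1.56  0.    1.26 -0.02] ft [-0.3  0.7  0.4] cam [ 283. -508.  385.]
block 0 ((0.0, 0.0), (0.0, 0.0), 0.0)
```

View pics/w1.png

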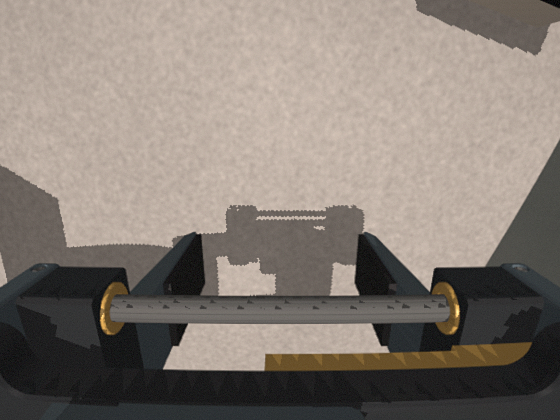

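The wrist view shows only bench, with the open fingers at the bottom, because the move was refused. I'll try full rows with every field given.

Call:
{"fn": "drive_tool", "kwargs": {
  "commands": [
    {"x": 38.5, "y": -20.5, "z": -6, "spin": 0},
    {"x": 38.5, "y": -20.5, "z": -6, "spin": 0},
    {"x": 38.5, "y": -20.5, "z": -6, "spin": 0},
    {"x": 38.5, "y": -20.5, "z": -6, "spin": 0},
    {"x": 38.5, "y": -20.5, "z": -6, "spin": 0},
    {"x": 38.5, "y": -20.5, "z": -6, "spin": 0},
    {"x": 38.5, "y": -20.5, "z": -6, "spin": 0},
    {"x": 38.5, "y": -20.5, "z": -6, "spin": 0},
    {"x": 38.5, "y": -20.5, "z": -6, "spin": 0},
    {"x": 38.5, "y": -20.5, "z": -6, "spin": 0},
    {"x": 0, "y": 0, "z": 0, "spin": 0}
  ],
  "grip": 1
}}

```text
time: 2.02
ee_pos: [492.9, -207.4, 274.3]
ee_rot: [0.983, 0.182, 0.001, 0.0]
ft_force: [0.2, -0.9, 0.2]
finger_gap: 91.2
grasp_force: 0.0
```

```bash
python3 nut.py w2
```

```text
t 2.025 [ 492.9 -207.4  274.3] xdir 21.0 j [-0.42  0.22  1.55  0.    1.37  0.78] ft [ 0.2 -0.9  0.2] cam [ 572. -177.  445.]
stub [ 548.1 -143.5  143.5] ((548.3255004882812, -143.09303283691406), 11.305206298828125)
block 4697 ((547.6182861328125, -143.24200439453125), (99.6701431274414, 90.80897521972656), 18.691789627075195)
yel 62 [ 533.5 -134.3  131.8] ang 149.3 uv [224. 133.]
redstub 92 [ 556.1 -148.8  201.4] ang -36.2 uv [213. 115.]
redblk 126 [ 583.4 -131.5   66.9] ang 18.4 uv [245.  86.]
blue 845 [ 550.  -147.1  133.3] ang -67.1 uv [241. 123.]
```

The axis is at (548.2, -143.3), with radius and block size as specified. The cell's x is at 18.6° and the yellow mark at 149.3°, so run is about 0.72 and there are 96° to go. I'll put the tool y on a flat pair (xdir 89.3°) and lower the TCP to z 103.

Call:
{"fn": "drive_tool", "kwargs": {
  "commands": [
    {"x": 37.3, "y": -20, "z": 0, "spin": 0},
    {"x": 37.3, "y": -20, "z": 0, "spin": 0},
    {"x": 0, "y": 0, "z": 24, "spin": -9.8},
    {"x": 0, "y": 0, "z": 24, "spin": -9.8},
    {"x": 0, "y": 0, "z": 24, "spin": -9.8},
    {"x": 0, "y": 0, "z": 24, "spin": -9.8},
    {"x": 0, "y": 0, "z": 24, "spin": -9.8},
    {"x": 0, "y": 0, "z": 24, "spin": -9.8},
    {"x": 0, "y": 0, "z": 24, "spin": -9.5},
    {"x": 0, "y": 0, "z": 0, "spin": 0},
    {"x": 0, "y": 0, "z": 0, "spin": 0}
  ]
}}

```text
time: 3.45
ee_pos: [547.1, -146.3, 106.8]
ee_rot: [0.714, 0.7, 0.0, 0.001]
ft_force: [-0.1, -1.4, -0.2]
finger_gap: 91.3
grasp_force: 0.0
```

```bash
python3 nut.py w3
```

```text
t 3.45 [ 547.1 -146.3  106.8] xdir 88.9 j [-0.28  0.39  1.74 -0.    1.   -0.26] ft [-0.1 -1.4 -0.2] cam [549. -62. 277.]
stub [ 548.2 -140.1  143. ] ((548.4979858398438, -143.15505981445312), 11.568212509155273)
block 10256 ((547.6314086914062, -143.84947204589844), (100.78578186035156, 91.09759521484375), 18.92983627319336)
yel 480 [ 532.7 -132.1  125.5] ang 145.0 uv [252. 251.]
redstub 309 [ 554.2 -140.9  143.2] ang 21.6 uv [294. 282.]
redblk 366 [ 582.8 -131.4   66.7] ang 18.9 uv [330. 213.]
blue 2992 [ 549.9 -132.3  125.4] ang 82.9 uv [284. 251.]
```

View pics/w3.png

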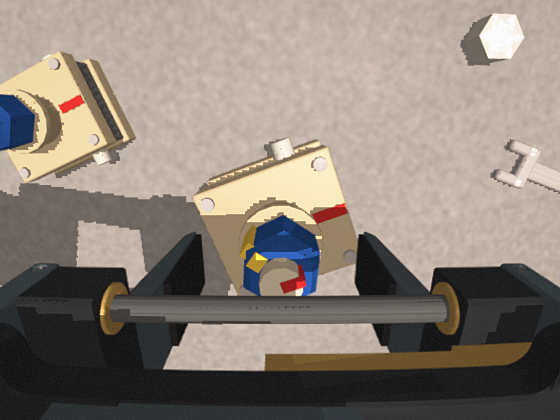

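The nut sits between the open fingers at about (285,260), with the yellow mark at (252,255), the red stub mark at (294,282) and the red block mark at (330,213). I'll correct the few mm of offset, then close lightly. A light grip can run the nut but will slip before the stiff 0.5 N m.

Call:
{"fn": "drive_tool", "kwargs": {
  "commands": [
    {"x": 3.1, "y": 1.2, "z": 3.5, "spin": 0},
    {"x": 0, "y": 0, "z": 0, "spin": 0}
  ]
}}

```text
time: 3.75
ee_pos: [548.2, -142.1, 102.7]
ee_rot: [0.713, 0.701, 0.0, 0.0]
ft_force: [-0.3, -0.1, 0.9]
finger_gap: 91.1
grasp_force: 0.0
```

Call:
{"fn": "drive_tool", "kwargs": {
  "commands": [
    {"x": 0, "y": 0, "z": 0, "spin": 0},
    {"x": 0, "y": 0, "z": 0, "spin": 0},
    {"x": 0, "y": 0, "z": 0, "spin": 0},
    {"x": 0, "y": 0, "z": 0, "spin": 0},
    {"x": 0, "y": 0, "z": 0, "spin": 0},
    {"x": 0, "y": 0, "z": 0, "spin": 0}
  ],
  "grip": -1,
  "force": 6
}}

```text
time: 4.5
ee_pos: [547.8, -142.3, 102.5]
ee_rot: [0.713, 0.701, -0.0, -0.0]
ft_force: [-0.8, -0.7, 0.3]
finger_gap: 40.9
grasp_force: 6.0
```

```bash
python3 nut.py w4; python3 -c "
from h import *
s=sensors.read_state();print(s['moment'],s['effort'],s['finger_gap'],s['grasp_force'])"
```

```text
t 4.5 [ 547.8 -142.3  102.5] xdir 89.1 j [-0.27  0.4   1.75 -0.    1.   -0.26] ft [-0.8 -0.7  0.3] cam [549. -58. 273.]
stub [ 549.8 -136.9  142.8] ((549.8155517578125, -142.5458221435547), 24.825979232788086)
block 8416 ((547.5656127929688, -142.92083740234375), (100.33905029296875, 89.37445068359375), 18.904836654663086)
yel 498 [ 532.9 -131.9  125.4] ang 147.9 uv [250. 261.]
redstub 171 [ 555.9 -139.   141.9] ang 30.1 uv [296. 290.]
redblk 382 [ 582.7 -131.4   66.8] ang 18.6 uv [330. 221.]
blue 3053 [ 550.3 -130.8  124.6] ang 87.7 uv [284. 258.]
[-0.04025608  0.06403923 -0.0720355 ] [  0.21927349 -41.93595171 -20.30796647   0.10831537  -0.19292786
  -0.04242611] 41.31714206848359 6.000044211614295
```

Call:
{"fn": "drive_tool", "kwargs": {
  "commands": [
    {"x": 0, "y": 0, "z": 0, "spin": 8},
    {"x": 0, "y": 0, "z": 0, "spin": 8},
    {"x": 0, "y": 0, "z": 0, "spin": 8},
    {"x": 0, "y": 0, "z": 0, "spin": 8},
    {"x": 0, "y": 0, "z": 0, "spin": 8},
    {"x": 0, "y": 0, "z": 0, "spin": 8},
    {"x": 0, "y": 0, "z": 0, "spin": 8},
    {"x": 0, "y": 0, "z": 0, "spin": 8},
    {"x": 0, "y": 0, "z": 0, "spin": 8},
    {"x": 0, "y": 0, "z": 0, "spin": 8},
    {"x": 0, "y": 0, "z": 0, "spin": 6},
    {"x": 0, "y": 0, "z": 0, "spin": 0}
  ]
}}

```text
time: 6.05
ee_pos: [548.8, -143.3, 102.5]
ee_rot: [1.0, 0.028, 0.001, 0.001]
ft_force: [1.6, -3.1, -1.4]
finger_gap: 41.3
grasp_force: 6.0
```

```bash
cat > q.py <<'E'
from h import *
s=sensors.read_state(); R=Ro.from_quat(s["ee_rot"]).as_matrix()
print(s["time"],s["ee_pos"].round(1),"xdir",np.degrees(np.arctan2(R[1,0],R[0,0])).round(2),"M",s["moment"].round(3),"F",s["ft_force"].round(1),"gap",round(s["finger_gap"],1),"gf",round(s["grasp_force"],1),"j",s["joint_pos"].round(2))
E
python3 q.py
```

```text
6.05 [ 548.8 -143.3  102.5] xdir 3.17 M [-0.689 -0.272 -0.083] F [ 1.6 -3.1 -1.4] gap 41.3 gf 6.0 j [-0.27  0.4   1.75 -0.    0.99  1.24]
```

Call:
{"fn": "drive_tool", "kwargs": {
  "commands": [
    {"x": 0, "y": 0, "z": 0, "spin": 4},
    {"x": 0, "y": 0, "z": 0, "spin": 3},
    {"x": 0, "y": 0, "z": 0, "spin": 0}
  ]
}}

```text
time: 6.42
ee_pos: [549.1, -143.4, 102.5]
ee_rot: [0.999, -0.033, 0.001, 0.001]
ft_force: [3.2, -4.3, -2.3]
finger_gap: 40.4
grasp_force: 6.0
```

```bash
python3 q.py
```

```text
6.425 [ 549.1 -143.4  102.5] xdir -3.8 M [-0.683 -0.391 -0.035] F [ 3.2 -4.3 -2.3] gap 40.4 gf 6.0 j [-0.27  0.4   1.75 -0.    0.99  1.36]
```

Call:
{"fn": "drive_tool", "kwargs": {
  "commands": [
    {"x": 0, "y": 0, "z": 0, "spin": 3},
    {"x": 0, "y": 0, "z": 0, "spin": 0}
  ]
}}

```text
time: 6.68
ee_pos: [549.3, -143.6, 102.7]
ee_rot: [0.998, -0.059, 0.002, 0.001]
ft_force: [3.3, -4.1, -2.0]
finger_gap: 39.7
grasp_force: 6.0
```

```bash
python3 q.py
```

```text
6.675 [ 549.3 -143.6  102.7] xdir -6.78 M [-0.816 -0.406  0.009] F [ 3.3 -4.1 -2. ] gap 39.7 gf 6.0 j [-0.27  0.4   1.75 -0.    0.99  1.42]
```

Call:
{"fn": "drive_tool", "kwargs": {
  "commands": [
    {"x": 0, "y": 0, "z": 0, "spin": 3},
    {"x": 0, "y": 0, "z": 0, "spin": 0}
  ]
}}

```text
time: 6.92
ee_pos: [549.4, -143.6, 102.8]
ee_rot: [0.996, -0.085, 0.002, 0.001]
ft_force: [2.6, -4.7, -0.9]
finger_gap: 41.0
grasp_force: 6.0
```

```bash
python3 q.py; python3 nut.py w5
```

```text
6.925 [ 549.4 -143.6  102.8] xdir -9.75 M [-0.748 -0.415  0.164] F [ 2.6 -4.7 -0.9] gap 41.0 gf 6.0 j [-0.27  0.4   1.75 -0.    0.99  1.47]
t 6.925 [ 549.4 -143.6  102.8] xdir -9.7 j [-0.27  0.4   1.75 -0.    0.99  1.47] ft [ 2.6 -4.7 -0.9] cam [ 632. -158.  274.]
stub [ 555.2 -144.2  143.1] ((549.8751831054688, -143.03012084960938), 24.967731475830078)
block 8244 ((548.2757568359375, -143.4141845703125), (99.5618667602539, 90.34559631347656), 18.988237380981445)
yel 421 [ 560.  -129.9  126.6] ang 52.5 uv [250. 266.]
redstub 340 [ 556.6 -140.9  142. ] ang 17.6 uv [271. 283.]
redblk 406 [ 583.  -131.6   66.9] ang 19.1 uv [253. 193.]
blue 3068 [ 560.2 -148.   124.8] ang -25.9 uv [284. 258.]
```

Call:
{"fn": "drive_tool", "kwargs": {
  "commands": [
    {"x": 0, "y": 0, "z": 0, "spin": 2},
    {"x": 0, "y": 0, "z": 0, "spin": 0}
  ]
}}

```text
time: 7.22
ee_pos: [549.4, -143.7, 102.9]
ee_rot: [0.995, -0.102, 0.002, 0.001]
ft_force: [0.9, -4.5, -1.1]
finger_gap: 41.3
grasp_force: 6.0
```

```bash
python3 q.py; python3 nut.py w5|grep yel
```

```text
7.225 [ 549.4 -143.7  102.9] xdir -11.73 M [-0.819 -0.4    0.18 ] F [ 0.9 -4.5 -1.1] gap 41.3 gf 6.0 j [-0.27  0.4   1.74 -0.    0.99  1.5 ]
yel 432 [ 560.  -129.9  126.6] ang 52.9 uv [249. 267.]
```

The tool turned 2° further while the yellow mark stayed at 53° and Mz rose. The nut is on its seal, exactly 34° from the red mark. I'll release and go look at the spanner.

Call:
{"fn": "drive_tool", "kwargs": {
  "commands": [
    {"x": 0, "y": 0, "z": 0, "spin": 0},
    {"x": 0, "y": 0, "z": 0, "spin": 0},
    {"x": 0, "y": 0, "z": 0, "spin": 0},
    {"x": 0, "y": 0, "z": -30, "spin": 0},
    {"x": 0, "y": 0, "z": -40, "spin": 0},
    {"x": 0, "y": 0, "z": -40, "spin": 0},
    {"x": -18.4, "y": -48.4, "z": -5, "spin": 0},
    {"x": -18.4, "y": -48.4, "z": -5, "spin": 0},
    {"x": -18.4, "y": -48.4, "z": -5, "spin": 0},
    {"x": -18.4, "y": -48.4, "z": -5, "spin": 0},
    {"x": -18.4, "y": -48.4, "z": -5, "spin": 0},
    {"x": -18.4, "y": -48.4, "z": -5, "spin": 0},
    {"x": 0, "y": 0, "z": 0, "spin": -7.5},
    {"x": 0, "y": 0, "z": 0, "spin": -7.5},
    {"x": 0, "y": 0, "z": 0, "spin": -7.5},
    {"x": 0, "y": 0, "z": 0, "spin": 0}
  ],
  "grip": 1
}}

```text
time: 9.28
ee_pos: [499.7, 164.8, 242.3]
ee_rot: [0.996, 0.092, -0.0, -0.0]
ft_force: [-0.0, 0.4, -0.2]
finger_gap: 91.4
grasp_force: 0.0
```

```bash
cat > sp.py <<'E'
from h import *
import sys
st=sensors.read_state(); im,d=viewer.get_image("wrist"); c=cam("wrist",st)
R=Ro.from_quat(st["ee_rot"]).as_matrix()
print("t",st["time"],st["ee_pos"].round(1),"xdir",np.degrees(np.arctan2(R[1,0],R[0,0])).round(2))
v,u=np.mgrid[0:420,0:560]; uv=np.c_[u.ravel(),v.ravel()]; P=at_depth(c,uv,d.ravel()); hsv=cv2.cvtColor(im,cv2.COLOR_BGR2HSV).reshape(-1,3).astype(int); H,S,V=hsv.T
red=((H<8)|(H>172))&(S>140)&(P[:,2]>28)&(P[:,2]<45)&(d.ravel()>0)
q=P[red]; m=q.mean(0); e=np.linalg.svd(q[:,:2]-m[:2],full_matrices=False)[2][0]; e*=np.sign(e[0]); n=np.array([-e[1],e[0]])
s=(q[:,:2]-m[:2])@e; w=(q[:,:2]-m[:2])@n
print("handle",red.sum(),m.round(1),"dir",np.degrees(np.arctan2(e[1],e[0])).round(2),np.percentile(s,[0.5,99.5]).round(1),np.percentile(w,[1,99]).round(1))
# jaw metal: grey, same height, ahead of handle
g=(S<60)&(P[:,2]>28)&(P[:,2]<42)&(d.ravel()>0)&(np.hypot(*(P[:,:2]-m[:2]).T)<170)&((P[:,:2]-m[:2])@e>60)
if g.sum()>30:
    a=(P[g][:,:2]-m[:2])@e; b=(P[g][:,:2]-m[:2])@n; print("jaw",g.sum(),"s",np.percentile(a,[0.5,99.5]).round(1),"w",np.percentile(b,[0.5,99.5]).round(1),"z",np.median(P[g][:,2]).round(1))
gr=(H>55)&(H<90)&(S>90)&(P[:,2]<10)&(d.ravel()>0); print("rest",cv2.minAreaRect(P[gr][:,:2].astype(np.float32)))
cv2.imwrite(f"pics/{sys.argv[1]}.png",im)
E
python3 sp.py w6
```

```text
t 9.275 [499.7 164.8 242.3] xdir 10.52
handle 1948 [512.8 168.3  35.8] dir 11.35 [-81.8  69.5] [-9.7  9.7]
jaw 1482 s [ 69.3 125.9] w [-32.5  32.3] z 35.9
rest ((521.3297119140625, 159.31378173828125), (208.25901794433594, 98.51176452636719), 10.865497589111328)
```

View pics/w6.png

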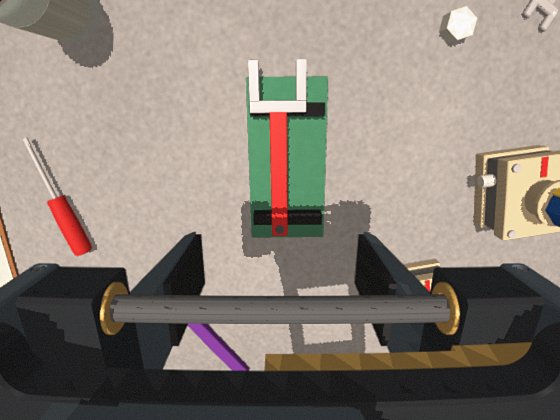

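The wrist view shows the red handle at (279,165) running from (280,235) to the jaw at (278,105), with the prongs pointing up the picture. The grip point works out at (520.0, 169.7) with heading 11.35°. I'll descend on it.

Call:
{"fn": "drive_tool", "kwargs": {
  "commands": [
    {"x": 10.4, "y": -0.5, "z": 40, "spin": -0.8},
    {"x": 10.4, "y": -0.6, "z": 45, "spin": 0},
    {"x": 0, "y": 0, "z": 50, "spin": 0},
    {"x": 0, "y": 0, "z": 45, "spin": 0},
    {"x": 0, "y": 0, "z": 35, "spin": 0},
    {"x": 0, "y": 0, "z": 5, "spin": 0},
    {"x": 0, "y": 0, "z": 0, "spin": 0}
  ]
}}

```text
time: 10.2
ee_pos: [520.9, 169.8, 23.1]
ee_rot: [0.995, 0.099, 0.001, -0.0]
ft_force: [0.5, 0.2, 0.2]
finger_gap: 91.0
grasp_force: 0.0
```

```bash
python3 q.py; python3 sp.py w7
```

```text
10.2 [520.9 169.8  23.1] xdir 11.34 M [ 0.017 -0.049  0.047] F [0.5 0.2 0.2] gap 91.0 gf 0.0 j [ 0.29  0.47  1.88 -0.    0.8   1.67]
t 10.2 [520.9 169.8  23.1] xdir 11.34
handle 6020 [533.7 172.4  35.8] dir 11.18 [-71.4  48.1] [-9.7  9.7]
jaw 5312 s [ 60.  104.8] w [-31.9  32.3] z 35.7
rest ((522.6463623046875, 159.02081298828125), (207.1505889892578, 99.16203308105469), 10.979948997497559)
```

Call:
{"fn": "drive_tool", "kwargs": {
  "commands": [
    {"x": 0, "y": 0, "z": 12.5, "spin": 0},
    {"x": 0, "y": 0, "z": 0, "spin": 0}
  ]
}}

```text
time: 10.5
ee_pos: [519.8, 169.5, 9.7]
ee_rot: [0.995, 0.099, -0.0, 0.0]
ft_force: [-0.1, -0.2, -0.3]
finger_gap: 91.4
grasp_force: 0.0
```

Call:
{"fn": "drive_tool", "kwargs": {
  "commands": [
    {"x": 0, "y": 0, "z": 0, "spin": 0},
    {"x": 0, "y": 0, "z": 0, "spin": 0},
    {"x": 0, "y": 0, "z": 0, "spin": 0},
    {"x": 0, "y": 0, "z": 0, "spin": 0},
    {"x": 0, "y": 0, "z": 0, "spin": 0},
    {"x": 0, "y": 0, "z": 0, "spin": 0},
    {"x": 0, "y": 0, "z": 0, "spin": 0}
  ],
  "grip": -1,
  "force": 50
}}

```text
time: 11.38
ee_pos: [520.2, 169.6, 9.9]
ee_rot: [0.995, 0.099, -0.0, 0.0]
ft_force: [-0.2, -0.6, 0.6]
finger_gap: 24.4
grasp_force: 0.0
```

```bash
python3 q.py
```

```text
11.375 [520.2 169.6   9.9] xdir 11.39 M [-0.003  0.019 -0.038] F [-0.2 -0.6  0.6] gap 24.4 gf 0.0 j [ 0.29  0.49  1.89 -0.    0.77  1.67]
```

Call:
{"fn": "drive_tool", "kwargs": {
  "commands": [
    {"x": 0, "y": 0, "z": 0, "spin": 0},
    {"x": 0, "y": 0, "z": 0, "spin": 0},
    {"x": 0, "y": 0, "z": -5, "spin": 0},
    {"x": 0, "y": 0, "z": -20, "spin": 0},
    {"x": 0, "y": 0, "z": 0, "spin": 0}
  ]
}}

```text
time: 12.0
ee_pos: [521.2, 170.0, 36.0]
ee_rot: [0.995, 0.099, 0.002, -0.0]
ft_force: [1.4, -0.9, -1.4]
finger_gap: 20.0
grasp_force: 50.0
```

Call:
{"fn": "drive_tool", "kwargs": {
  "commands": [
    {"x": 0, "y": 0, "z": -30, "spin": 0},
    {"x": 0, "y": 0, "z": -35, "spin": 0},
    {"x": 0, "y": 0, "z": -35, "spin": 0},
    {"x": 0, "y": 0, "z": -30, "spin": 0},
    {"x": -12.1, "y": 42.1, "z": 0, "spin": 0},
    {"x": -12.1, "y": 42.1, "z": 0, "spin": 0},
    {"x": -12.1, "y": 42.1, "z": 0, "spin": 0},
    {"x": -12.1, "y": 42.1, "z": 0, "spin": 0},
    {"x": -12.1, "y": 42.1, "z": 0, "spin": 0},
    {"x": -12.1, "y": 42.1, "z": 0, "spin": 0},
    {"x": -12.1, "y": 42.1, "z": 0, "spin": 0},
    {"x": -12.1, "y": 42.1, "z": 0, "spin": 0},
    {"x": -12.1, "y": 42.1, "z": 0, "spin": 0},
    {"x": 0, "y": 0, "z": 0, "spin": -8.3},
    {"x": 0, "y": 0, "z": 0, "spin": -8.3},
    {"x": 0, "y": 0, "z": 0, "spin": -8.3},
    {"x": 0, "y": 0, "z": 0, "spin": -8.3},
    {"x": 0, "y": 0, "z": 0, "spin": -8.3},
    {"x": 0, "y": 0, "z": 0, "spin": 0}
  ]
}}

```text
time: 14.38
ee_pos: [487.8, -223.1, 164.1]
ee_rot: [0.896, 0.445, -0.0, -0.001]
ft_force: [-1.0, -0.0, -3.0]
finger_gap: 19.7
grasp_force: 50.0
```

```bash
python3 q.py; cat > fit.py <<'E'
from h import *
import sys
st=sensors.read_state(); im,d=viewer.get_image("wrist"); c=cam("wrist",st)
R=Ro.from_quat(st["ee_rot"]).as_matrix(); T=st["ee_pos"]
v,u=np.mgrid[0:420,0:560]; uv=np.c_[u.ravel(),v.ravel()]; P=at_depth(c,uv,d.ravel()); L=(P-T)@R
hsv=cv2.cvtColor(im,cv2.COLOR_BGR2HSV).reshape(-1,3).astype(int); H,S,V=hsv.T; ok=d.ravel()>0
red=((H<8)|(H>172))&(S>140)&(abs(L[:,2]+26)<6)&ok&(L[:,0]<75)&(L[:,0]>20)
jaw=(S<70)&(abs(L[:,2]+26)<5)&ok&(L[:,0]>55)&(L[:,0]<135)&(abs(L[:,1])<45)
a=np.polyfit(L[red][:,0],L[red][:,1],1)
print("TCP",T.round(1),"xdir",np.degrees(np.arctan2(R[1,0],R[0,0])).round(2),"spanner in tool: handle ang",np.degrees(np.arctan(a[0])).round(2),"y0",a[1].round(2),"z",np.polyfit(L[red][:,0],L[red][:,2],1).round(3))
J=L[jaw]; pr=J[J[:,0]>95]
print("jaw x",np.percentile(J[:,0],[.5,99.5]).round(1),"y outer",np.percentile(J[:,1],[.5,99.5]).round(1),"prong inner",pr[pr[:,1]<0][:,1].max().round(1) if (pr[:,1]<0).any() else 0,pr[pr[:,1]>0][:,1].min().round(1) if (pr[:,1]>0).any() else 0,"mean z",J[:,2].mean().round(1))
k=(abs(P[:,2]-144)<4)&ok&(np.hypot(*(P[:,:2]-[548.3,-143.2]).T)<16)&~jaw
if k.sum()>20:
    (cx,cy),r=cv2.minEnclosingCircle(L[k][:,:2].astype(np.float32)); print("stub in tool",round(cx,1),round(cy,1),"r",round(r,1),"world",P[k].mean(0).round(1))
ax=np.array([548.3,-143.2])
for nm,k in (("yel",(abs(H-27)<7)&(S>150)&(P[:,2]>115)&(np.hypot(*(P[:,:2]-ax).T)<30)),("redstub",((H<8)|(H>172))&(S>140)&(abs(P[:,2]-144)<6)&(np.hypot(*(P[:,:2]-ax).T)<15))):
    if k.sum()>3:
        m=P[k].mean(0); print(nm,k.sum(),m.round(1),"ang",np.degrees(np.arctan2(*(m[:2]-ax)[::-1])).round(1),"uv",uv[k].mean(0).round())
cv2.imwrite(f"pics/{sys.argv[1]}.png",im)
E
python3 fit.py w8
```

```text
14.375 [ 487.8 -223.1  164.1] xdir 52.79 M [-0.048 -0.02   0.032] F [-1. -0. -3.] gap 19.7 gf 50.0 j [-0.45  0.3   1.73 -0.    1.12  0.2 ]
TCP [ 487.8 -223.1  164.1] xdir 52.79 spanner in tool: handle ang -0.12 y0 0.18 z [-1.0000e-03 -2.5809e+01]
jaw x [ 62.7 118. ] y outer [-31.9  32.1] prong inner -20.8 21.1 mean z -25.8
stub in tool 100.2 0.3 r 11.4 world [ 548.1 -143.7  143.5]
yel 84 [ 557.8 -130.   131.2] ang 54.3 uv [278.  55.]
redstub 210 [ 553.5 -141.7  144.1] ang 15.8 uv [285.  74.]
```

View pics/w8.png

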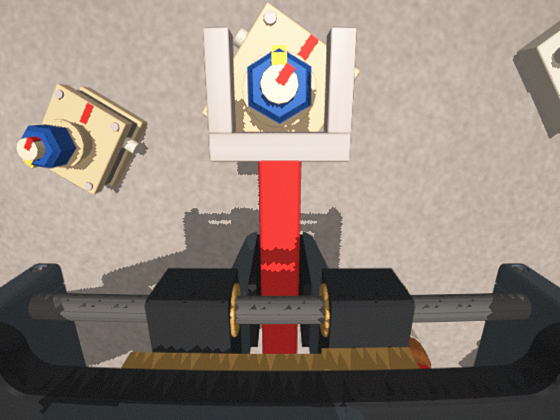

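The wrist view shows the jaw over the nut, with the prongs at (217,80) and (341,80), the stub at (280,82) and the yellow mark at (278,55). The spanner's heading and the nut's corner both sit at 53°, and the centre is within 0.3 mm. I'll lower in two stages.

Call:
{"fn": "drive_tool", "kwargs": {
  "commands": [
    {"x": 0.2, "y": 0.2, "z": 16, "spin": 0},
    {"x": 0, "y": 0, "z": 16, "spin": 0},
    {"x": 0, "y": 0, "z": 8, "spin": 0},
    {"x": 0, "y": 0, "z": 0, "spin": 0}
  ]
}}

```text
time: 14.92
ee_pos: [488.0, -223.0, 123.9]
ee_rot: [0.895, 0.445, -0.001, -0.001]
ft_force: [-0.0, 0.0, -1.8]
finger_gap: 19.9
grasp_force: 50.0
```

```bash
python3 q.py; python3 fit.py w9
```

```text
14.925 [ 488.  -223.   123.9] xdir 52.86 M [-0.096 -0.017  0.013] F [-0.   0.  -1.8] gap 19.9 gf 50.0 j [-0.45  0.34  1.79 -0.    1.02  0.2 ]
TCP [ 488.  -223.   123.9] xdir 52.86 spanner in tool: handle ang -0.22 y0 0.24 z [-1.0000e-03 -2.5806e+01]
jaw x [ 62.8 118. ] y outer [-31.9  32.1] prong inner -0.0 0.9 mean z -25.8
stub in tool 100.0 0.2 r 11.6 world [ 548.1 -143.7  143.5]
yel 88 [ 557.9 -128.5  130.4] ang 56.8 uv [276.  39.]
redstub 344 [ 553.6 -141.7  144.1] ang 16.1 uv [286.  64.]
```

Aligned, so I'll lower to jaw underside of about 105 mm.

Call:
{"fn": "drive_tool", "kwargs": {
  "commands": [
    {"x": 0, "y": 0.1, "z": 8, "spin": 0},
    {"x": 0, "y": 0, "z": 8, "spin": 0},
    {"x": 0, "y": 0, "z": 8, "spin": 0},
    {"x": 0, "y": 0, "z": 6, "spin": 0},
    {"x": 0, "y": 0, "z": 0, "spin": 0}
  ]
}}

```text
time: 15.6
ee_pos: [488.2, -223.2, 94.3]
ee_rot: [0.895, 0.445, -0.0, -0.0]
ft_force: [-0.7, 0.8, -2.6]
finger_gap: 19.9
grasp_force: 50.0
```

```bash
python3 q.py; python3 fit.py w10
```

```text
15.6 [ 488.2 -223.2   94.3] xdir 52.88 M [-0.046 -0.081  0.021] F [-0.7  0.8 -2.6] gap 19.9 gf 50.0 j [-0.45  0.37  1.82 -0.    0.95  0.2 ]
TCP [ 488.2 -223.2   94.3] xdir 52.88 spanner in tool: handle ang -0.06 y0 0.11 z [-1.0000e-03 -2.5817e+01]
jaw x [ 62.7 118. ] y outer [-31.9  32.1] prong inner -6.0 6.0 mean z -25.8
stub in tool 99.9 -0.0 r 11.6 world [ 548.1 -143.6  143.5]
yel 155 [ 557.9 -129.2  130.8] ang 55.7 uv [276.  24.]
redstub 565 [ 553.5 -141.8  144.1] ang 15.0 uv [287.  53.]
```

The jaw is seated on the flats with its underside at about 106 mm. I'll swing it clockwise about the nut axis (100 mm ahead of the TCP) in 4° rows, each x 0.24, y -6.98.

Call:
{"fn": "drive_tool", "kwargs": {
  "commands": [
    {"x": 0.24, "y": -6.98, "z": 0, "spin": 4},
    {"x": 0.24, "y": -6.98, "z": 0, "spin": 4},
    {"x": 0.24, "y": -6.98, "z": 0, "spin": 4},
    {"x": 0.24, "y": -6.98, "z": 0, "spin": 4},
    {"x": 0.24, "y": -6.98, "z": 0, "spin": 4},
    {"x": 0.24, "y": -6.98, "z": 0, "spin": 4},
    {"x": 0, "y": 0, "z": 0, "spin": 0}
  ]
}}

```text
time: 16.52
ee_pos: [460.9, -191.9, 95.1]
ee_rot: [0.968, 0.25, -0.0, 0.0]
ft_force: [-1.6, -0.9, -3.3]
finger_gap: 19.5
grasp_force: 50.0
```

```bash
python3 q.py; python3 fit.py w11
```

```text
16.525 [ 460.9 -191.9   95.1] xdir 29.0 M [-0.161  0.341  0.171] F [-1.6 -0.9 -3.3] gap 19.5 gf 50.0 j [-0.42  0.31  1.91 -0.    0.92  0.65]
TCP [ 460.9 -191.9   95.1] xdir 29.0 spanner in tool: handle ang -0.17 y0 0.15 z [ 2.0000e-03 -2.5893e+01]
jaw x [ 62.6 118.1] y outer [-32.1  32. ] prong inner -8.3 8.9 mean z -25.7
stub in tool 99.7 0.4 r 11.5 world [ 548.  -143.6  143.5]
yel 165 [ 561.9 -132.1  131.1] ang 39.2 uv [270.  23.]
redstub 559 [ 553.4 -141.7  144. ] ang 16.1 uv [282.  51.]
```

The jaw took up its roughly 7.3° of play, since 42.6 mm on a 40 mm hex contacts at 7.26°. The nut has moved about 16.6° and is now near 36.4°, against a target of 18.75°. I'll swing 16° more and then check.

Call:
{"fn": "drive_tool", "kwargs": {
  "commands": [
    {"x": 0.24, "y": -6.98, "z": 0, "spin": 4},
    {"x": 0.24, "y": -6.98, "z": 0, "spin": 4},
    {"x": 0.24, "y": -6.98, "z": 0, "spin": 4},
    {"x": 0.24, "y": -6.98, "z": 0, "spin": 4},
    {"x": 0, "y": 0, "z": 0, "spin": 0}
  ]
}}

```text
time: 17.2
ee_pos: [451.1, -166.0, 95.0]
ee_rot: [0.994, 0.113, -0.0, 0.0]
ft_force: [-2.0, -0.9, -3.0]
finger_gap: 19.5
grasp_force: 50.0
```

```bash
python3 q.py; python3 fit.py w12; python3 - <<'E'
import cv2
im=cv2.imread("pics/w12.png"); cv2.imwrite("pics/w12c.png",cv2.resize(im[0:140,190:370],None,fx=4,fy=4,interpolation=2))
E
```

```text
17.2 [ 451.1 -166.    95. ] xdir 13.01 M [-0.132  0.443  0.18 ] F [-2.  -0.9 -3. ] gap 19.5 gf 50.0 j [-0.38  0.29  1.95 -0.    0.91  0.97]
TCP [ 451.1 -166.    95. ] xdir 13.01 spanner in tool: handle ang -0.12 y0 0.23 z [ 1.0000e-03 -2.5913e+01]
jaw x [ 62.6 118.1] y outer [-32.  32.] prong inner -8.8 3.7 mean z -25.8
stub in tool 100.0 -0.0 r 11.6 world [ 548.1 -143.6  143.5]
yel 161 [ 564.9 -136.6  130.3] ang 21.6 uv [271.  23.]
redstub 554 [ 553.4 -141.8  144. ] ang 15.8 uv [277.  51.]
```

View pics/w12c.png

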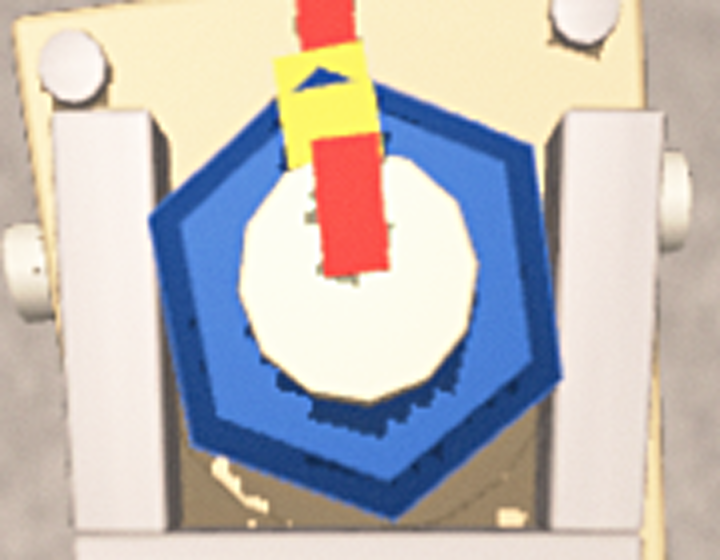

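The crop shows the jaw gripping the hex by its corners (contact at (152,215) and (562,378)). The yellow mark at (325,105) is nearly in line with the red stub mark at (350,200) and the red block mark at (325,20). I'll compute the remaining angle from the corner pixels.

```bash
cat > ang.py <<'E'
from h import *
st=sensors.read_state(); c=cam("wrist",st)
f=lambda p,h: at_height(c,np.array(p)/4+[190,0],h)[:,:2]
C=f([(152,215),(530,150),(562,378),(393,520),(195,440)],126)
from scipy.optimize import least_squares
k=np.array([60,-60,-120,-180,-240])  # relative to yellow corner (ccw +)
r=least_squares(lambda p:(C-p[:2]-p[2]*np.c_[np.cos(np.radians(p[3]+k)),np.sin(np.radians(p[3]+k))]).ravel(),[548,-143,23,20])
print("hex",r.x.round(2),np.abs(r.fun).max().round(2))
A=f([(312,140),(322,275),(380,135),(388,268)],144)
for i in (0,2): d=A[i]-A[i+1]; print("stub mark edge ang",np.degrees(np.arctan2(d[1],d[0])).round(1),np.hypot(*d).round(1))
im=cv2.imread("pics/w12.png"); hsv=cv2.cvtColor(im,cv2.COLOR_BGR2HSV)
m=((hsv[...,0]<8)|(hsv[...,0]>172))&(hsv[...,1]>140); m[75:]=0; m[:30]=0
v,u=np.nonzero(m); q=at_height(c,np.c_[u,v],144)[:,:2]; e=q-q.mean(0); V=np.linalg.svd(e,full_matrices=False)[2][0]
print("stubmark mean rel hex centre",(q.mean(0)-r.x[:2]).round(2),"axis",np.degrees(np.arctan2(V[1],V[0])).round(1))
E
python3 ang.py
```

```text
hex [ 547.76 -144.09   22.56   22.3 ] 0.25
stub mark edge ang 17.1 11.2
stub mark edge ang 16.9 11.0
stubmark mean rel hex centre [5.67 2.26] axis -161.3
```

```bash
cat > ang2.py <<'E'
from h import *
import sys
from scipy.optimize import least_squares
def run(h0):
    st=sensors.read_state(); im,_=viewer.get_image("wrist"); c=cam("wrist",st); R=Ro.from_quat(st["ee_rot"]).as_matrix()
    big=cv2.resize(im,None,fx=4,fy=4,interpolation=cv2.INTER_CUBIC); hsv=cv2.cvtColor(big,cv2.COLOR_BGR2HSV); H,S,V=[hsv[...,i].astype(int) for i in range(3)]
    ctr=(proj(c,[548.2,-143.4,132])[0]+.5)*4-.5
    yy,xx=np.mgrid[0:big.shape[0],0:big.shape[1]]; near=np.hypot(xx-ctr[0],yy-ctr[1])<350
    tohw=lambda P,h: at_height(c,(P+.5)/4-.5,h)[:,:2]
    out=[]
    for nm,lo,h in (("top",180,132),("whole",60,126)):
        m=(near&(abs(H-112)<14)&(S>110)&(V>lo)).astype(np.uint8); m=cv2.morphologyEx(m,cv2.MORPH_OPEN,np.ones((5,5)))
        cs=max(cv2.findContours(m,cv2.RETR_EXTERNAL,cv2.CHAIN_APPROX_NONE)[0],key=cv2.contourArea)
        hull=np.zeros_like(m); cv2.drawContours(hull,[cv2.convexHull(cs)],-1,1,-1)
        P=cv2.findContours(hull,cv2.RETR_EXTERNAL,cv2.CHAIN_APPROX_NONE)[0][0][:,0].astype(float)
        q=tohw(P,h)
        a=np.degrees(np.arctan2(q[:,1]+143.4,q[:,0]-548.2)); q=q[abs((a-h0+180)%360-180)>35]
        def res(p):
            t=np.radians(p[3]+30+60*np.arange(6)); return ((q-p[:2])@np.vstack([np.cos(t),np.sin(t)])).max(1)-p[2]
        r=min((least_squares(res,[548.2,-143.4,18,g],loss="soft_l1",f_scale=.3) for g in (h0-6,h0,h0+6)),key=lambda r:r.cost)
        out.append((nm,r.x.round(2).tolist(),np.sqrt((r.fun**2).mean()).round(2)))
    rm=near&((H<8)|(H>172))&(S>140)
    n,lab,stt,cen=cv2.connectedComponentsWithStats(rm.astype(np.uint8))
    for i in range(1,n):
        if stt[i,4]>1500:
            v,u=np.nonzero(lab==i)
            for hh in (144,66):
                q=tohw(np.c_[u,v].astype(float),hh); (cx,cy),(w,l),_=cv2.minAreaRect(q.astype(np.float32)); V_=np.linalg.svd(q-q.mean(0),full_matrices=False)[2][0]
                out.append((f"red h{hh}",q.mean(0).round(1).tolist(),(round(w,1),round(l,1)),round(np.degrees(np.arctan2(V_[1],V_[0]))%180,1)))
    print("xdir",np.degrees(np.arctan2(R[1,0],R[0,0])).round(2)); [print(o) for o in out]
    return im
cv2.imwrite(f"pics/{sys.argv[2]}.png",run(float(sys.argv[1])))
E
python3 ang2.py 20 w13
```

```text
xdir 13.0
('top', [547.83, -143.65, 16.05, 22.78], np.float64(0.05))
('whole', [547.75, -143.7, 19.89, 22.43], np.float64(0.1))
('red h144', [567.3, -136.4], (3.9, 4.9), np.float64(108.1))
('red h66', [588.9, -129.4], (6.4, 8.0), np.float64(108.1))
('red h144', [553.4, -141.8], (11.4, 6.1), np.float64(18.0))
('red h66', [566.1, -138.2], (18.7, 9.9), np.float64(18.0))
```

The hex fit is tight (apothem 19.9, rms 0.1 mm). The nut is at 22.5° and the red mark at about 18.2° in the same picture, so about 4.3° remain. I'll swing 3° and remeasure.

Call:
{"fn": "drive_tool", "kwargs": {
  "commands": [
    {"x": 0.07, "y": -2.62, "z": 0, "spin": 1.5},
    {"x": 0.07, "y": -2.62, "z": 0, "spin": 1.5},
    {"x": 0, "y": 0, "z": 0, "spin": 0}
  ]
}}

```text
time: 17.68
ee_pos: [450.0, -160.8, 94.9]
ee_rot: [0.996, 0.086, -0.0, 0.0]
ft_force: [-4.3, -2.3, -2.4]
finger_gap: 19.4
grasp_force: 50.0
```

```bash
python3 q.py; python3 ang2.py 19 w14;python3 ang2.py 19 w14
```

```text
17.675 [ 450.  -160.8   94.9] xdir 9.89 M [-0.328  0.656  0.309] F [-4.3 -2.3 -2.4] gap 19.4 gf 50.0 j [-0.37  0.28  1.95 -0.    0.9   1.03]
xdir 9.89
('top', [547.82, -143.66, 16.05, 19.92], np.float64(0.05))
('whole', [547.73, -143.7, 19.89, 19.65], np.float64(0.09))
('red h144', [567.3, -136.1], (4.3, 4.9), np.float64(97.6))
('red h66', [589.0, -129.4], (7.0, 8.1), np.float64(97.6))
('red h144', [553.4, -141.8], (11.4, 6.1), np.float64(18.0))
('red h66', [566.1, -138.7], (18.7, 10.0), np.float64(18.0))
xdir 9.9
('top', [547.8, -143.65, 16.05, 19.97], np.float64(0.05))
('whole', [547.72, -143.7, 19.89, 19.67], np.float64(0.09))
('red h144', [567.3, -136.1], (4.3, 4.9), np.float64(97.8))
('red h66', [589.0, -129.3], (7.0, 8.1), np.float64(97.8))
('red h144', [553.4, -141.8], (11.4, 6.1), np.float64(18.1))
('red h66', [566.1, -138.7], (18.8, 10.0), np.float64(18.1))
```

Call:
{"fn": "drive_tool", "kwargs": {
  "commands": [
    {"x": 0.02, "y": -2.62, "z": 0, "spin": 1.5},
    {"x": 0, "y": 0, "z": 0, "spin": 0}
  ]
}}

```text
time: 18.02
ee_pos: [449.7, -158.1, 94.9]
ee_rot: [0.997, 0.073, -0.0, 0.0]
ft_force: [-4.7, -2.3, -1.6]
finger_gap: 19.5
grasp_force: 50.0
```

```bash
python3 q.py; python3 ang2.py 18 w15
```

```text
18.025 [ 449.7 -158.1   94.9] xdir 8.37 M [-0.444  0.793  0.18 ] F [-4.7 -2.3 -1.6] gap 19.5 gf 50.0 j [-0.36  0.28  1.96 -0.    0.9   1.06]
xdir 8.37
('top', [547.83, -143.64, 16.05, 18.37], np.float64(0.05))
('whole', [547.74, -143.68, 19.89, 18.22], np.float64(0.09))
('red h144', [567.4, -135.9], (4.5, 5.0), np.float64(89.2))
('red h66', [589.1, -129.3], (7.4, 8.2), np.float64(89.2))
('red h144', [553.4, -141.8], (11.4, 6.0), np.float64(18.1))
('red h66', [566.2, -139.0], (18.8, 9.9), np.float64(18.1))
```

The nut is at 18.3° and the red mark at 18.1°, so they line up. I'll back the spanner off into its play and check before lifting.

Call:
{"fn": "drive_tool", "kwargs": {
  "commands": [
    {"x": 0.24, "y": 6.98, "z": 0, "spin": -4},
    {"x": 0.24, "y": 6.98, "z": 0, "spin": -4},
    {"x": 0, "y": 0, "z": 0, "spin": 0},
    {"x": 0, "y": 0, "z": 0, "spin": 0}
  ]
}}

```text
time: 18.58
ee_pos: [453.7, -171.4, 95.1]
ee_rot: [0.99, 0.142, 0.001, -0.0]
ft_force: [-0.8, 0.8, -3.0]
finger_gap: 19.6
grasp_force: 50.0
```

```bash
python3 q.py; python3 ang2.py 18 w16|head -3; python3 fit.py w16|head -4
```

```text
18.575 [ 453.7 -171.4   95.1] xdir 16.29 M [0.149 0.111 0.119] F [-0.8  0.8 -3. ] gap 19.6 gf 50.0 j [-0.39  0.29  1.94  0.    0.91  0.9 ]
xdir 16.29
('top', [547.81, -143.64, 16.05, 22.49], np.float64(0.06))
('whole', [547.68, -143.72, 19.91, 21.98], np.float64(0.09))
TCP [ 453.8 -171.5   95.2] xdir 16.31 spanner in tool: handle ang -0.07 y0 0.17 z [ 1.0000e-03 -2.5909e+01]
jaw x [ 62.7 118.3] y outer [-32.  32.] prong inner -7.1 0.5 mean z -25.9
stub in tool 98.8 -0.1 r 11.5 world [ 548.1 -143.6  143.5]
yel 159 [ 564.3 -136.8  131.9] ang 21.7 uv [272.  29.]
```

Backing off dragged the nut about 4° back, because the wedged jaw pulled the light thread. I'll re-seat and re-align it, then lift straight off while the jaw is still lightly loaded clockwise so it can't drag back.

Call:
{"fn": "drive_tool", "kwargs": {
  "commands": [
    {"x": -0.8, "y": -6.98, "z": 0, "spin": 4},
    {"x": 0.2, "y": -6.1, "z": 0, "spin": 3.5},
    {"x": 0, "y": 0, "z": 0, "spin": 0}
  ]
}}

```text
time: 19.05
ee_pos: [449.8, -159.2, 95.2]
ee_rot: [0.997, 0.078, 0.001, 0.0]
ft_force: [0.9, 0.0, -2.7]
finger_gap: 19.6
grasp_force: 50.0
```

```bash
python3 q.py; python3 ang2.py 18 w17|grep -v h66; python3 fit.py w17|sed -n 3,3p
```

```text
19.05 [ 449.8 -159.2   95.2] xdir 8.97 M [0.147 0.026 0.228] F [ 0.9  0.  -2.7] gap 19.6 gf 50.0 j [-0.36  0.28  1.96 -0.    0.9   1.05]
xdir 8.97
('top', [547.79, -143.64, 16.05, 18.58], np.float64(0.05))
('whole', [547.72, -143.69, 19.89, 18.22], np.float64(0.09))
('red h144', [567.4, -135.9], (4.5, 5.1), np.float64(93.6))
('red h144', [553.4, -141.8], (11.4, 6.0), np.float64(18.3))
stub in tool 99.9 -0.1 r 11.6 world [ 548.1 -143.6  143.5]
```

Call:
{"fn": "drive_tool", "kwargs": {
  "commands": [
    {"x": 0, "y": 0, "z": -5, "spin": 0},
    {"x": 0, "y": 0, "z": -8, "spin": 0},
    {"x": 0, "y": 0, "z": -10, "spin": 0},
    {"x": 0, "y": 0, "z": -16, "spin": 0},
    {"x": 0, "y": 0, "z": -16, "spin": 0},
    {"x": 0, "y": 0, "z": 0, "spin": 0}
  ]
}}

```text
time: 19.9
ee_pos: [449.4, -159.1, 150.9]
ee_rot: [0.997, 0.077, 0.001, -0.0]
ft_force: [-0.6, 2.9, -1.5]
finger_gap: 19.6
grasp_force: 50.0
```

```bash
python3 q.py; python3 ang2.py 18 w18|grep -v h66; python3 fit.py w19
```

```text
19.9 [ 449.4 -159.1  150.9] xdir 8.88 M [ 0.526 -0.059  0.218] F [-0.6  2.9 -1.5] gap 19.6 gf 50.0 j [-0.36  0.22  1.88  0.    1.04  1.05]
xdir 8.88
('top', [547.78, -143.57, 16.07, 18.81], np.float64(0.06))
('whole', [547.66, -143.59, 19.78, 18.7], np.float64(0.11))
('red h144', [571.1, -134.9], (9.3, 5.7), np.float64(17.3))
('red h144', [553.3, -141.7], (11.4, 6.0), np.float64(18.1))
('red h144', [505.0, -150.3], (7.7, 20.8), np.float64(99.0))Traceback (most recent call last):
  File "fit.py", line 9, in <module>
    a=np.polyfit(L[red][:,0],L[red][:,1],1)
    raise TypeError("expected non-empty vector for x")
TypeError: expected non-empty vector for x
```

The nut stayed at 18.75°, within 0.6° of the mark, but the handle no longer shows where it should. I'll look.

View pics/w18.png

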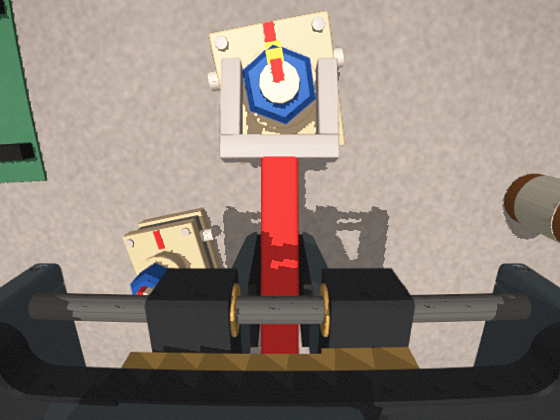

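```bash
cat > prof.py <<'E'
from h import *
st=sensors.read_state(); im,d=viewer.get_image("wrist"); c=cam("wrist",st)
R=Ro.from_quat(st["ee_rot"]).as_matrix(); T=st["ee_pos"]
v,u=np.mgrid[0:420,0:560]; P=at_depth(c,np.c_[u.ravel(),v.ravel()],d.ravel()); L=(P-T)@R
hsv=cv2.cvtColor(im,cv2.COLOR_BGR2HSV).reshape(-1,3).astype(int); H,S,V=hsv.T; ok=d.ravel()>0
red=((H<8)|(H>172))&(S>140)&ok&(L[:,0]<66)&(L[:,0]>15)&(abs(L[:,1])<14)&(L[:,2]>-45)&(L[:,2]<30)
j=(S<70)&ok&(L[:,0]>55)&(L[:,0]<130)&(abs(L[:,1])<40)&(P[:,2]>85)
print("t",st["time"],"TCP",T.round(1),"xdir",np.degrees(np.arctan2(R[1,0],R[0,0])).round(2))
p=np.polyfit(L[red][:,0],L[red][:,2],1);q=np.polyfit(L[red][:,0],L[red][:,1],1); print("handle n",red.sum(),"pitch deg",np.degrees(np.arctan(p[0])).round(2),"z@0",p[1].round(1),"yaw",np.degrees(np.arctan(q[0])).round(2),"y0",q[1].round(2))
for a in range(60,128,8):
    for sgn in (-1,1):
        k=j&(L[:,0]>a)&(L[:,0]<a+8)&(sgn*L[:,1]>22)&(sgn*L[:,1]<36)
        if k.sum()>5: print(a,sgn,k.sum(),"worldz",np.median(P[k][:,2]).round(1),"y",np.percentile(L[k][:,1],[2,98]).round(1))
E
python3 prof.py
```

```text
t 20.0 TCP [ 449.3 -159.2  150.3] xdir 8.86
handle n 3456 pitch deg 20.64 z@0 -24.7 yaw 0.06 y0 -0.07
60 -1 289 worldz 150.7 y [-32.3 -22.3]
60 1 280 worldz 150.8 y [22.4 32.2]
68 -1 299 worldz 147.9 y [-32.  -22.1]
68 1 295 worldz 147.8 y [22.1 32.3]
76 -1 283 worldz 144.9 y [-32.  -22.2]
76 1 267 worldz 144.9 y [22.1 31.4]
84 -1 301 worldz 141.9 y [-32.1 -22.3]
84 1 288 worldz 141.9 y [22.2 31.5]
92 -1 275 worldz 138.8 y [-31.8 -22.4]
92 1 267 worldz 138.8 y [22.3 31.7]
100 -1 271 worldz 135.6 y [-32.  -22.1]
100 1 281 worldz 135.7 y [22.4 31.9]
108 -1 184 worldz 133.3 y [-32.1 -22.1]
108 1 186 worldz 133.1 y [22.3 32. ]
```

The wedged jaw clung to the nut and the spanner pitched 20.6° jaw-down in the fingers. Its prong tips are still at nut level. I'll keep lifting gently and watch both.

Call:
{"fn": "drive_tool", "kwargs": {
  "commands": [
    {"x": 0, "y": 0, "z": -6, "spin": 0},
    {"x": 0, "y": 0, "z": -6, "spin": 0},
    {"x": 0, "y": 0, "z": 0, "spin": 0}
  ]
}}

```text
time: 20.42
ee_pos: [449.6, -159.9, 162.6]
ee_rot: [0.997, 0.077, 0.001, 0.001]
ft_force: [-0.2, -0.2, -2.0]
finger_gap: 20.0
grasp_force: 50.0
```

```bash
python3 q.py; python3 prof.py|head -3; python3 ang2.py 18 w20|grep -v h66
```

```text
20.425 [ 449.6 -159.9  162.6] xdir 8.87 M [0.013 0.066 0.035] F [-0.2 -0.2 -2. ] gap 20.0 gf 50.0 j [-0.37  0.21  1.86 -0.    1.07  1.05]
t 20.425 TCP [ 449.6 -159.9  162.6] xdir 8.87
handle n 3473 pitch deg 20.81 z@0 -24.7 yaw -0.06 y0 0.04
60 -1 272 worldz 162.9 y [-31.8 -22. ]
xdir 8.87
('top', [547.78, -143.59, 16.08, 18.6], np.float64(0.07))
('whole', [547.53, -143.61, 19.63, 18.67], np.float64(0.11))
('red h144', [571.7, -134.9], (10.0, 5.6), np.float64(17.6))
('red h144', [553.4, -141.7], (11.3, 6.1), np.float64(18.1))
('red h144', [502.8, -151.4], (9.1, 22.1), np.float64(99.4))
```

The spanner is free, and the nut (18.6°) and red mark (18.1°) stay aligned. I'll carry the spanner back to above the rest.

Call:
{"fn": "drive_tool", "kwargs": {
  "commands": [
    {"x": 0, "y": 0, "z": -22, "spin": 0},
    {"x": 0, "y": 0, "z": -22, "spin": 0},
    {"x": 17.2, "y": -45, "z": 0, "spin": 0},
    {"x": 17.2, "y": -45, "z": 0, "spin": 0},
    {"x": 17.2, "y": -45, "z": 0, "spin": 0},
    {"x": 17.2, "y": -45, "z": 0, "spin": 0},
    {"x": 17.2, "y": -45, "z": 0, "spin": 0},
    {"x": 17.2, "y": -45, "z": 0, "spin": 0},
    {"x": 17.2, "y": -45, "z": 0, "spin": 0},
    {"x": 0, "y": 0, "z": 20, "spin": -2.4},
    {"x": 0, "y": 0, "z": 36, "spin": 0},
    {"x": 0, "y": 0, "z": 36, "spin": 0},
    {"x": 0, "y": 0, "z": 36, "spin": 0},
    {"x": 0, "y": 0, "z": 10, "spin": 0},
    {"x": 0, "y": 0, "z": 0, "spin": 0}
  ]
}}

```text
time: 22.4
ee_pos: [519.6, 170.5, 67.9]
ee_rot: [0.995, 0.098, -0.0, 0.0]
ft_force: [-0.7, 0.3, -2.2]
finger_gap: 19.7
grasp_force: 50.0
```

```bash
python3 q.py; python3 prof.py|head -2; python3 sp.py w21|tail -1
```

```text
22.4 [519.6 170.5  67.9] xdir 11.28 M [ 0.005  0.039 -0.007] F [-0.7  0.3 -2.2] gap 19.7 gf 50.0 j [ 0.3   0.41  1.83 -0.    0.9   1.67]
t 22.4 TCP [519.6 170.5  67.9] xdir 11.28
handle n 3469 pitch deg 20.88 z@0 -24.7 yaw -0.28 y0 0.23
t 22.45 [520.3 170.7  68.8] xdir 11.28sp.py:8: RuntimeWarning: Mean of empty slice.
  q=P[red]; m=q.mean(0); e=np.linalg.svd(q[:,:2]-m[:2],full_matrices=False)[2][0]; e*=np.sign(e[0]); n=np.array([-e[1],e[0]])
  ret = um.true_divide(
Traceback (most recent call last):
  File "sp.py", line 8, in <module>
    q=P[red]; m=q.mean(0); e=np.linalg.svd(q[:,:2]-m[:2],full_matrices=False)[2][0]; e*=np.sign(e[0]); n=np.array([-e[1],e[0]])
                             ~~~~~~~~~~~~~~~~~~~~~~~~~~~~~~~~~~~~~~~~~~~~~~~~~~~^^^
IndexError: index 0 is out of bounds for axis 0 with size 0
```

Call:
{"fn": "drive_tool", "kwargs": {
  "commands": [
    {"x": 0, "y": 5, "z": 14, "spin": 0},
    {"x": 0, "y": 0, "z": 12, "spin": 0},
    {"x": 0, "y": 0, "z": 0, "spin": 0}
  ]
}}

```text
time: 22.88
ee_pos: [520.1, 165.3, 41.0]
ee_rot: [0.995, 0.098, -0.001, 0.0]
ft_force: [0.4, -0.5, -2.5]
finger_gap: 19.8
grasp_force: 50.0
```

Call:
{"fn": "drive_tool", "kwargs": {
  "commands": [
    {"x": 0, "y": 0, "z": 0, "spin": 0},
    {"x": 0, "y": 0, "z": 4, "spin": 0},
    {"x": 0, "y": 0, "z": 4, "spin": 0},
    {"x": 0, "y": 0, "z": 4, "spin": 0},
    {"x": 0, "y": 0, "z": 0, "spin": 0}
  ],
  "grip": -1,
  "force": 10
}}

```text
time: 23.5
ee_pos: [520.3, 165.6, 29.6]
ee_rot: [0.995, 0.098, -0.0, 0.0]
ft_force: [-0.0, -0.2, -2.5]
finger_gap: 19.9
grasp_force: 10.0
```

```bash
python3 q.py; python3 prof.py|head -2
```

```text
23.5 [520.3 165.6  29.6] xdir 11.29 M [0.037 0.057 0.013] F [-0.  -0.2 -2.5] gap 19.9 gf 10.0 j [ 0.29  0.46  1.87 -0.    0.81  1.66]
t 23.5 TCP [520.3 165.6  29.6] xdir 11.29
handle n 3636 pitch deg 13.34 z@0 -24.3 yaw 0.13 y0 0.09
```

The spanner is leveling out against the pad (pitch 20.9° to 13.3°). I'll continue down to the original grasp height.

Call:
{"fn": "drive_tool", "kwargs": {
  "commands": [
    {"x": 0, "y": 0, "z": 4, "spin": 0},
    {"x": 0, "y": 0, "z": 4, "spin": 0},
    {"x": 0, "y": 0, "z": 4, "spin": 0},
    {"x": 0, "y": 0, "z": 4, "spin": 0},
    {"x": 0, "y": 0, "z": 3, "spin": 0},
    {"x": 0, "y": 0, "z": 0, "spin": 0}
  ]
}}

```text
time: 24.3
ee_pos: [520.4, 165.6, 11.0]
ee_rot: [0.995, 0.098, -0.0, 0.0]
ft_force: [-1.6, -0.0, 1.9]
finger_gap: 19.9
grasp_force: 10.0
```

```bash
python3 q.py; python3 prof.py|head -2
```

```text
24.3 [520.4 165.6  11. ] xdir 11.29 M [-0.115  0.392 -0.058] F [-1.6 -0.   1.9] gap 19.9 gf 10.0 j [ 0.29  0.48  1.89 -0.    0.77  1.66]
t 24.3 TCP [520.4 165.6  11. ] xdir 11.29
handle n 3808 pitch deg -0.07 z@0 -24.7 yaw 0.02 y0 0.2
```

Level on both pads. I'll open, then go up and back for a check.

Call:
{"fn": "drive_tool", "kwargs": {
  "commands": [
    {"x": 0, "y": 0, "z": 0, "spin": 0},
    {"x": 0, "y": 0, "z": 0, "spin": 0},
    {"x": 0, "y": 0, "z": 0, "spin": 0},
    {"x": 0, "y": 0, "z": 0, "spin": 0},
    {"x": 0, "y": 0, "z": 0, "spin": 0},
    {"x": 0, "y": 0, "z": -15, "spin": 0},
    {"x": 0, "y": 0, "z": -35, "spin": 0},
    {"x": 0, "y": 0, "z": -45, "spin": 0},
    {"x": 0, "y": 0, "z": -45, "spin": 0},
    {"x": 0, "y": 0, "z": -45, "spin": 0},
    {"x": -20, "y": 0, "z": -45, "spin": 0},
    {"x": 0, "y": 0, "z": 0, "spin": 0}
  ],
  "grip": 1
}}

```text
time: 25.85
ee_pos: [501.8, 162.1, 246.1]
ee_rot: [0.995, 0.098, 0.005, -0.001]
ft_force: [0.7, -0.1, 0.1]
finger_gap: 91.2
grasp_force: 0.0
```

```bash
python3 q.py; python3 sp.py w22
```

```text
25.85 [501.8 162.1 246.1] xdir 11.29 M [ 0.04   0.028 -0.055] F [ 0.7 -0.1  0.1] gap 91.2 gf 0.0 j [ 0.29  0.22  1.62 -0.    1.29  1.66]
t 25.85 [501.8 162.1 246.1] xdir 11.29
handle 1909 [513.1 164.8  35.7] dir 9.26 [-82.1  69. ] [-11.7  10.4]
jaw 1445 s [ 68.3 125.4] w [-29.8  35.1] z 35.8
rest ((521.3703002929688, 159.20602416992188), (208.03729248046875, 98.39349365234375), 11.016064643859863)
```

The spanner lies flat (top at 35.7 mm) on the rest. I'll do one last check of the nut from above.

Call:
{"fn": "drive_tool", "kwargs": {
  "commands": [
    {"x": -14.9, "y": 44, "z": 5, "spin": 0},
    {"x": -14.9, "y": 44, "z": 5, "spin": 0},
    {"x": -14.9, "y": 44, "z": 5, "spin": 0},
    {"x": -14.9, "y": 44, "z": 5, "spin": 0},
    {"x": -14.9, "y": 44, "z": 5, "spin": 0},
    {"x": -14.9, "y": 44, "z": 5, "spin": 0},
    {"x": -14.9, "y": 44, "z": 5, "spin": 0},
    {"x": 0, "y": 0, "z": 0, "spin": 0}
  ]
}}

```text
time: 26.9
ee_pos: [457.6, -162.9, 204.4]
ee_rot: [0.995, 0.096, -0.001, -0.0]
ft_force: [-0.2, 0.4, 0.7]
finger_gap: 91.0
grasp_force: 0.0
```

```bash
python3 ang2.py 18 w23; python3 nut.py w24|grep -E "block|redblk|yel"; python3 - <<'E'
import cv2,numpy as np
from h import *
a=cv2.imread("pics/w23.png")[0:210,140:420]; b,_=viewer.get_image("scene")
cv2.imwrite("pics/fin.png",np.hstack([cv2.resize(a,(400,300)),cv2.resize(b[160:310,200:400],(400,300))]))
E
```

```text
xdir 11.03
('top', [547.86, -143.23, 15.99, 18.68], np.float64(0.08))
('whole', [547.6, -143.35, 19.43, 18.78], np.float64(0.12))
('red h144', [574.6, -134.4], (13.2, 6.0), np.float64(18.3))
('red h66', [585.9, -130.1], (17.6, 8.1), np.float64(18.3))
('red h144', [553.3, -141.4], (11.1, 5.9), np.float64(17.6))
('red h66', [557.4, -139.4], (14.9, 7.9), np.float64(17.6))
block 7277 ((547.870849609375, -143.59559631347656), (100.24285125732422, 90.83447265625), 19.231504440307617)
yel 121 [ 563.5 -137.9  133.8] ang 20.0 uv [275.  77.]
redblk 179 [ 585.6 -130.3   66.9] ang 19.4 uv [273.  57.]
```

View pics/fin.png

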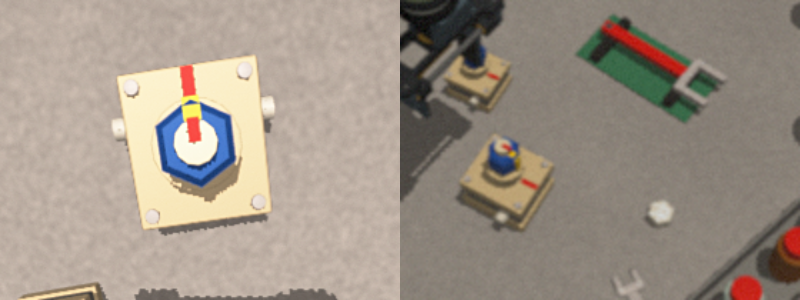

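The yellow mark at (191,110) sits in line with the red stub mark (194,130) and the red block mark (188,80). The nut is at 18.7° and the red marks at about 18.3°. On the right, the spanner lies across both pads and the white nut is undisturbed. I'll hand in.

```bash
python3 -c "
from station import sign_off; print(sign_off())"
```

```text
the job is handed in; nothing more can be done
None
```

The job is handed in at about 27 s: I ran the nut to its seal with the fingers, tightened it with the red spanner until the marks lined up within about 1°, and laid the spanner flat on its rest; releasing the spanner once dragged the nut back about 4°, so I re-tightened it with the spanner.

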